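# Fit the strongbox's splined lock knob and lock it

### The arm

A 6-joint arm with a two-finger parallel gripper is mounted at the origin on a cart in front of the work surface, level with it; the furniture and walls round the work are solid. World frame = base frame: x ahead of the robot, y to its left, z up, the work surface at z = 0. Lengths are in m, angles in degrees, forces in N, time in s.
With the tool pointing down it reaches from about 0.225 to 0.725 m from the base axis. Payload 3.1 kg.
Tool frame: the origin (TCP) lies midway between the tips of the shut fingers; the grasp point (between the pads) lies 19 mm behind it (ctrl.pinch_z is the distance from the TCP to the grasp point, in m); z points along the fingers, y is the line along which they close (so a half turn about z gives the same grasp; the last joint's range is limited). The gripper opens to 85 mm and grips with 20 to 120 N. Pads are 22 mm wide; open, the fingers measure 114 mm over their backs; the gripper's body (76 mm by 85 mm) begins 54 mm behind the grasp point. The pads swing forward as they close: fully open they stand 13 mm farther back than shut.
Start: joints at [65.443, 2.75, 5.684, 92.934, 0, 82.678], TCP at [0.156, 0.501, 0.231] pointing down, gripper open.
Joint ranges: [-166.93, 166.93], [-56.73, 111.36], [-69.38, 81.34], [-121.58, 131.49], [-85.45, 84.26], [-180, 180]. Speed limits (degrees/s): [159.86, 159.86, 180, 180, 180, 180].

### API

Orientations are given as [roll, pitch, yaw] about the fixed x, y, z axes, in that order (R = Rz(yaw) Ry(pitch) Rx(roll)).
In Python, from workcell import ctrl, camera, camera_model gives the robot as it stands.
- The arm moves only by the shell command python3 -m crank 'ROWS' [FORCE]. ROWS is JSON, a list of rows, each a list of 3 entries, a list of its own where there are three numbers: the shift along the tool's x, y, z in cm, then the turn, a rotation vector about the tool's x, y, z in rad, then the opening, from -1 (shut) to 1 (fully open), so that 0 is half open. A call has 1 to 5 rows; each row is the pose to reach, as a shift and turn from the pose commanded when the call began, along the tool's axes at that moment; what a row does not reach only later rows make up. A row lasts 1/8 s, in which the tool goes at most 62.5 mm and 10.7 degrees, less where a joint would pass 70% of its speed; a pose out of reach is approached as far as the arm can. A call with a gripper value outside its range is refused whole. The fingers move at their own pace and stop on an object; FORCE is the grip in N (left out, the last holds). Time passes only in rows, so rows that repeat a pose let the fingers close. It gives the time, the measured TCP pose, the force, the opening and the grip force at its end, in the units of the state.
- ctrl.read_state(): the state, without advancing time (a new reading comes with each control period).
- camera(name): name is "side" or "top" or "wrist"; returns (picture, depth): 384x512x3 uint8, red, green, blue; 384x512 float32, m along the optical axis (not along the pixel's ray), 0 where there is no reading.
- camera_model(name): a dict with "K" (3x3 intrinsics, pixels), "k1" (the pictures are not rectified: a ray, as slopes to the right and down, at radius r is drawn at 1 + k1 r^2 times it, then the intrinsics apply), "eye" and "rotation" of the camera in the world; the wrist camera has in their place "T_tool_cam" (4x4, takes a point from camera to tool coordinates, whose origin is the TCP and whose axes are the flange's). Camera axes: x right, y down, z forward; pixel columns grow to the right and rows downward; lengths in m; the calibration is good to about 2 mm. A picture is of the moment at which its call begins: read the wrist's pose just before it. camera_model takes no time and is no camera call.
- ctrl.hand_in(): hands the job in; it is judged then, once.
The state is a dict: "time_s": time; "joints": joint angles; "joint_velocities": joint speeds; "joint_torque": joint torques, N m; "tcp_pos": TCP position; "tool_rot": TCP orientation; "contact_force": force on the tool from outside, world axes, zero at the start; "wrist_torque": the same for the moment, N m; "gripper_width": finger opening in m; "grip_force": force on a finger pad.
Only numpy, scipy, OpenCV 4.12 (cv2) and the standard library are available. Lean on these libraries where they do the work, as an engineer would, in place of code of your own. Each camera call takes 0.05 s, during which the arm holds its last target. There are 200 camera calls.

### The job

Lock the strongbox: take its loose lock knob from between the two tumblers, turn it until its slots mesh with the teeth of the spindle on the sloping front and push it fully home, then turn it clockwise (as you look at the slope) as far as it goes. Leave the knob seated on the spindle, and do not shift or knock over the tumblers, the candlestick or the ink bottle.

Things in the scene. Friction and masses are not known exactly. Their poses are not given: they have to be found in the camera images.
- knob: Loose lock knob, 0.28 kg, upright on the desk. Round brass hub, 60 mm diameter, 34 mm tall; on it a square pale wooden grip, 36 x 36 mm, 34 to 70 mm above the underside. In the underside a cross-shaped bore: two slots 14 mm wide, 39 mm long, 29 mm deep, parallel to the grip's flats; each quarter turn fits alike. Origin: centre of the underside; z up; x, y square to the flats, along the slots.
- spindle_seat (a point): Centre of the outer face of the spindle's flange (72 mm diameter), where the knob's underside rests when home. On it stands a steel cross of four teeth, 10 mm wide, 34 mm from tip to tip, 26 mm high, rounded ends. z points out along the spindle's axis, 30 degrees from vertical toward the box's front; x, y lie along the teeth and turn with the spindle; a small pointer on the flange at +x.
- spindle (a joint): Spindle angle, rad: grows clockwise as seen looking at the slope from outside (about minus z of spindle_seat). Starts between 0 and 0.5; hard stop at 1.4 (locked). Friction of about 0.12 N m holds it wherever it is left.
- strongbox: Fixed wedge-shaped wooden strongbox, 170 mm deep (x), 190 mm wide (y), 45 mm tall at its front and 135 mm at its back, its slope tilted 30 degrees toward its front. Origin: centre of the underside; x points to its back, so its front faces minus x; z up. The spindle stands out of the middle of the slope, its seat about 94 mm above the desk.
- tumbler_a: Glass tumbler, 82 mm diameter, 94 mm tall, standing about 0.1 m to one side of the knob; leave alone. Origin: centre of its underside.
- tumbler_b: Glass tumbler, 82 mm diameter, 94 mm tall, standing about 0.1 m to the opposite side of the knob; leave alone. Origin: centre of its underside.
- candlestick: Tall brass candlestick, 109 x 109 mm foot, 274 mm tall, standing in the middle between the knob and the strongbox; leave alone. Origin: centre of its underside.
- ink_bottle: Ink bottle, 50 x 50 mm, 60 mm tall, standing just in front of the strongbox; leave alone. Origin: centre of its underside.
Things that resemble listed ones, but are neither listed nor needed, are in the scene too. Several things look just like the knob: the one meant starts farthest to the robot's left.

How it is judged (in metres and radians):
On the way, in this order (a step that is already met when the one before it is completed fails the run):
1. the knob is meshed with the spindle and pushed home: underside within 3 mm of the flange, on its axis (distance between knob and spindle_seat below 0.006 m and z of knob in the frame of spindle_seat below 0.003 m and angle between the z axis of knob and the z axis of spindle_seat, either way round below 0.08 rad), for 0.2 s.
2. the seated knob has turned the spindle clockwise to its stop (joint over 1.3 rad) (all of step 1 and value of joint spindle above 1.3 rad), for 0.2 s.
At the end, for the whole second after the job is handed in: The knob is released and at rest, fully home on the spindle (underside within 3 mm of the flange, centre within 6 mm, axes within 0.08 rad), and the spindle stands at its clockwise stop (over 1.3 rad of 1.4). Tumblers, candlestick and ink bottle stand upright where they were (within 20 mm) (all of step 2 and linear speed of knob below 0.02 m/s and contact force between knob and the fingers below 0.1 N); the robot touches nothing.
It fails at once if the tumbler a is shifted by more than 20 mm or tipped (distance of tumbler_a from where it was at the start of the episode above 0.02 m or angle between tumbler_a's own z axis and vertical above 0.25 rad).
It fails at once if the tumbler b is shifted by more than 20 mm or tipped (distance of tumbler_b from where it was at the start of the episode above 0.02 m or angle between tumbler_b's own z axis and vertical above 0.25 rad).
It fails at once if the candlestick is shifted by more than 20 mm or tipped (distance of candlestick from where it was at the start of the episode above 0.02 m or angle between candlestick's own z axis and vertical above 0.25 rad).
It fails at once if the ink bottle is shifted by more than 20 mm or tipped (distance of ink_bottle from where it was at the start of the episode above 0.02 m or angle between ink_bottle's own z axis and vertical above 0.25 rad).
It also fails if it takes over 45 s, if anything falls off the work surface, if the arm or the gripper's body presses on something with over 40 N, if the wrist force passes 120 N, or if a joint passes its speed limit or range.

## Working session

There is one attempt and no reset: what is moved stays moved. The work goes in short steps, Python scripts to look and compute and a shell command to move; the robot and the scene stay as the last step left them, time stands still between calls to the robot, and variables do not carry over. Pictures are saved under pics/ and viewed, at most 10 in all, crops included, and the job is handed in when it is done.

```bash
mkdir -p pics; ls
python3 - <<'E'
from workcell import ctrl,camera,camera_model
import cv2,numpy as np
print(ctrl.read_state(), ctrl.pinch_z)
for n in("top","side","wrist"):
    p,d=camera(n); np.savez(f"{n}0.npz",p=p,d=d); cv2.imwrite(f"pics/{n}0.png",p[...,::-1]); print(n,camera_model(n))
E
```

```text
pics
{'time_s': 0.0, 'joints': array([6.54429516e+01, 2.79494483e+00, 5.59051394e+00, 9.29331542e+01,
       2.13214522e-03, 8.26765952e+01]), 'joint_velocities': array([ 0.12345218,  0.05549866, -0.06412764, -0.02706211, -0.06187501,
       -0.01738551]), 'joint_torque': array([-2.50685807e-04, -3.38781559e+01,  3.20015359e+01,  2.03111710e-02,
       -4.39387611e-05, -6.55055786e-06]), 'tcp_pos': array([0.1552939 , 0.50086487, 0.23008892]), 'tool_rot': array([-1.79863809e+02, -1.96526764e-02,  1.62766331e+02]), 'contact_force': array([-0.35419634,  0.2297148 ,  1.00644825]), 'wrist_torque': array([ 0.03446765, -0.04272893,  0.01257611]), 'grip_force': 0.0, 'gripper_width': 0.08541886473280741} 0.0187
top {'K': array([[346.77275166,   0.        , 250.29425347],
       [  0.        , 346.77275166, 190.07206313],
       [  0.        ,   0.        ,   1.        ]]), 'k1': -0.05343237098979545, 'eye': array([ 0.32606098, -0.06777392,  0.91477335]), 'rotation': array([-167.44682842,   -0.2578447 ,  -85.36958823])}
side {'K': array([[447.11294869,   0.        , 255.82882029],
       [  0.        , 447.11294869, 189.7672377 ],
       [  0.        ,   0.        ,   1.        ]]), 'k1': -0.08960097285048323, 'eye': array([-0.01498557, -0.88606304,  0.6707284 ]), 'rotation': array([-121.09014794,    1.40862027,  -32.81401022])}
wrist {'K': array([[340.08099789,   0.        , 258.69317691],
       [  0.        , 340.08099789, 187.84456474],
       [  0.        ,   0.        ,   1.        ]]), 'k1': 0.0071069652490372915, 'T_tool_cam': array([[-8.97510934e-04, -9.56090920e-01, -2.93068844e-01,
         7.43928596e-02],
       [ 9.99999459e-01, -7.04138806e-04, -7.65314139e-04,
         2.05669011e-05],
       [ 5.25348753e-04, -2.93069373e-01,  9.56091035e-01,
        -1.42274012e-01],
       [ 0.00000000e+00,  0.00000000e+00,  0.00000000e+00,
         1.00000000e+00]])}
```

View pics/top0.png

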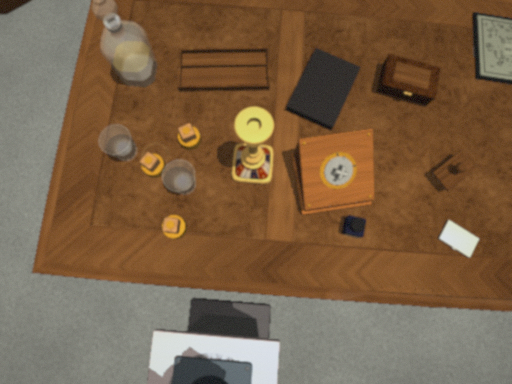

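View pics/side0.png

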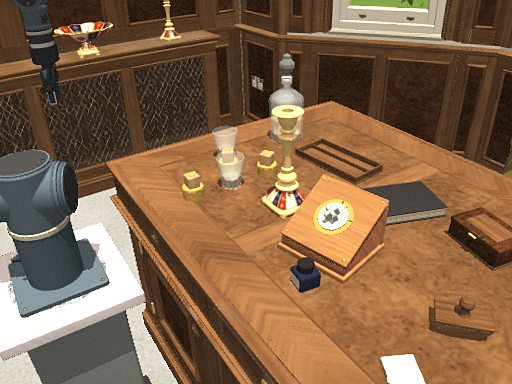

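The three knob-like things are at top-view pixels (151,163), (189,135) and (173,227). The one at (151,163) is farthest left and sits between the tumblers at (117,143) and (179,177), so it fits the description. Next I confirm it in a crop and measure.

```bash
cat > h.py <<'E'
import numpy as np,cv2
from scipy.spatial.transform import Rotation as R
from workcell import ctrl,camera,camera_model
def eul(a): return R.from_euler('xyz',a,degrees=True)
def pose(n,s=None):
    m=camera_model(n)
    if n=="wrist":
        s=s or ctrl.read_state(); T=m["T_tool_cam"]; Rt=eul(s["tool_rot"]).as_matrix()
        return Rt@T[:3,:3], np.array(s["tcp_pos"])+Rt@T[:3,3]
    return eul(m["rotation"]).as_matrix(), np.array(m["eye"])
def slopes(n,uv):
    m=camera_model(n);K=m["K"]
    q=(np.atleast_2d(uv).astype(float)-K[:2,2])/[K[0,0],K[1,1]]
    p=q.copy()
    for _ in range(20): p=q/(1+m["k1"]*(p**2).sum(1,keepdims=True))
    return p
def rays(n,uv,P):
    p=slopes(n,uv); return np.c_[p,np.ones(len(p))]@P[0].T
def onplane(n,uv,P,p0,nrm=(0,0,1)):
    d=rays(n,uv,P); nrm=np.array(nrm,float); t=((np.array(p0)-P[1])@nrm)/(d@nrm); return P[1]+d*t[:,None]
def onz(n,uv,P,z): return onplane(n,uv,P,[0,0,z])
def bydepth(n,uv,P,d): return P[1]+rays(n,uv,P)*np.atleast_1d(d)[:,None]
def proj(n,X,P):
    m=camera_model(n);c=(np.atleast_2d(X)-P[1])@P[0];q=c[:,:2]/c[:,2:];q=q*(1+m["k1"]*(q**2).sum(1,keepdims=True));return q*[m["K"][0,0],m["K"][1,1]]+m["K"][:2,2]
E
python3 - <<'E'
from h import *
Z=np.load("top0.npz");p,d=Z["p"],Z["d"];P=pose("top")
hsv=cv2.cvtColor(p,cv2.COLOR_RGB2HSV)
for (u,v) in [(151,163),(189,135),(173,227),(117,143),(179,177),(254,165),(339,170),(353,226),(336,168)]:
    uv=np.array([[u,v]]);print(u,v,hsv[v,u],d[v,u],bydepth("top",uv,P,d[v,u]).round(3),onz("top",uv,P,.05).round(3))
c=p[110:250,85:225];cv2.imwrite("pics/c1.png",np.hstack([cv2.resize(c,(400,400),interpolation=2)[...,::-1],cv2.resize(p[115:245,285:415],(400,400),interpolation=2)[...,::-1]]))
E
```

```text
151 163 [ 16 149 202] 0.8812413 [[0.564 0.202 0.068]] [[0.569 0.208 0.05 ]]
189 135 [ 15 148 197] 0.8972499 [[0.647 0.114 0.069]] [[0.654 0.118 0.05 ]]
173 227 [ 17 168 212] 0.8485673 [[0.407 0.125 0.066]] [[0.408 0.129 0.05 ]]
117 143 [ 17  57 134] 0.93545943 [[0.624 0.316 0.028]] [[0.617 0.307 0.05 ]]
179 177 [ 16  39 143] 0.9206779 [[0.544 0.136 0.023]] [[0.538 0.13  0.05 ]]
254 165 [ 23 137 205] 0.8805719 [[ 0.58  -0.06   0.069]] [[ 0.586 -0.06   0.05 ]]
339 170 [ 26  27 150] 0.8375491 [[ 0.572 -0.267  0.109]] [[ 0.59  -0.282  0.05 ]]
353 226 [ 0  6 44] 0.8587682 [[ 0.446 -0.318  0.058]] [[ 0.447 -0.321  0.05 ]]
336 168 [ 20  26 146] 0.8512754 [[ 0.581 -0.263  0.097]] [[ 0.595 -0.274  0.05 ]]
```

View pics/c1.png

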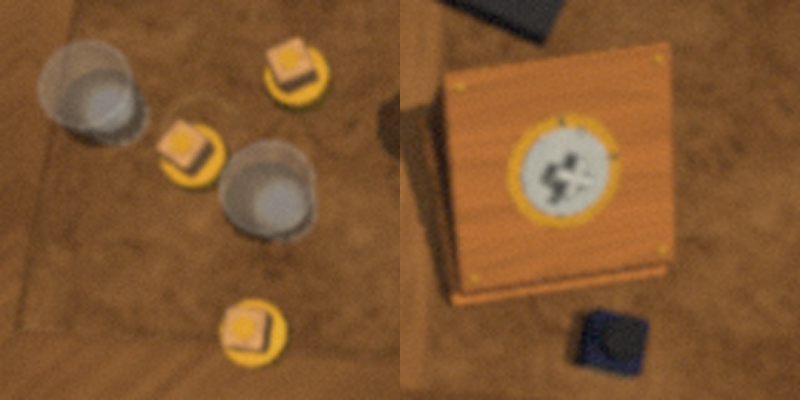

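View pics/wrist0.png

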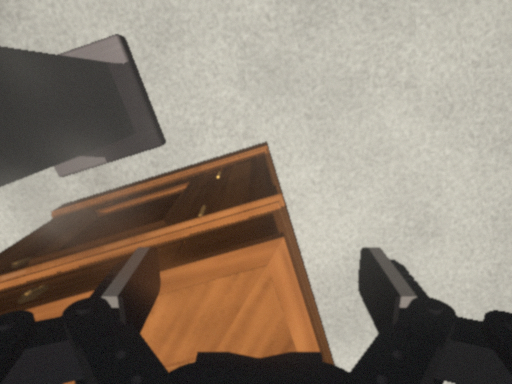

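The crop shows the brass/wood knob at crop (185,150) between two glass tumblers at (90,95) and (265,190). That confirms it. The box slope has a grey flange and cross at crop (565,170), with the ink bottle in front at (615,340). Next I work out the first move and the box yaw.

Run:
```python
from h import *
Z=np.load("top0.npz");p,d=Z["p"],Z["d"];P=pose("top")
hsv=cv2.cvtColor(p,cv2.COLOR_RGB2HSV)
# slope corners (crop corner nail-ish): fit plane by depth
vv,uu=np.mgrid[150:205:3,312:368:3];uv=np.c_[uu.ravel(),vv.ravel()];X=bydepth("top",uv,P,d[vv,uu].ravel())
r=np.hypot(uv[:,0]-338,uv[:,1]-170);X=X[r>22]
for _ in range(3):
    c=X.mean(0);n=np.linalg.svd(X-c)[2][2];n*=np.sign(n[2]);e=(X-c)@n;X=X[abs(e)<2*e.std()+1e-4]
print("slope n",n,"tilt",np.degrees(np.arccos(n[2])),"az",np.degrees(np.arctan2(n[1],n[0])),e.std())
# corners from crop pix/400*130+offset
cp=np.array([[447,73],[668,43],[674,262],[455,293]],float);cp=np.c_[(cp[:,0]-400)*130/400+285,cp[:,1]*130/400+115]
C=onplane("top",cp,P,c,n);print(C.round(3), np.degrees(np.arctan2(*(C[1]-C[2])[[1,0]])),np.degrees(np.arctan2(*(C[0]-C[3])[[1,0]])))
# ring (yellow) ellipse centre on slope
roi=np.zeros(hsv.shape[:2],np.uint8);roi[150:192,316:362]=1
m=((hsv[...,1]<90)&(roi>0)).astype(np.uint8)
k=max(cv2.findContours(m,0,2)[0],key=cv2.contourArea);E=cv2.fitEllipse(cv2.convexHull(k));print(E)
print("flange ctr on slope",onplane("top",[E[0]],P,c,n).round(4))
# knob top
roi[:]=0;roi[148:175,138:166]=1
m=((hsv[...,1]<165)&(hsv[...,2]>165)&(roi>0)).astype(np.uint8)
k=max(cv2.findContours(m,0,2)[0],key=cv2.contourArea);rc=cv2.minAreaRect(k);b=cv2.boxPoints(rc);W=onz("top",b,P,.07)
print(rc,"knob",W.mean(0).round(4),[np.degrees(np.arctan2(*(W[i+1]-W[i])[[1,0]])).round(1) for i in range(3)])
```

```text
slope n [-0.48419404 -0.11276228  0.86766399] tilt 29.811695479633944 az -166.89025659719425 0.0014082099478655464
[[ 0.634 -0.166  0.135]
 [ 0.675 -0.339  0.135]
 [ 0.519 -0.376  0.044]
 [ 0.478 -0.194  0.045]] 13.458169000163121 9.968130792748388
((338.2415466308594, 170.34405517578125), (26.518404006958008, 29.387359619140625), 46.29693603515625)
flange ctr on slope [[ 0.5772 -0.27    0.0901]]
((148.2195281982422, 159.4756317138672), (12.806248664855957, 13.274770736694336), 38.65980911254883) knob [0.5725 0.2101 0.07  ] [np.float64(-30.4), np.float64(-123.8), np.float64(149.3)]
```

```bash
cat >> h.py <<'E'
def delta(pos,Rt,s=None):
    s=s or ctrl.read_state();A=eul(s["tool_rot"])
    print("shift cm",(A.inv().apply(np.array(pos)-s["tcp_pos"])*100).round(2),"turn",(A.inv()*Rt).as_rotvec().round(3),"t",s["time_s"])
E
python3 -m crank '[[[-48,-15.7,0],[0,0,-1.35],1],[[-48,-15.7,0],[0,0,-1.35],1],[[-48,-15.7,0],[0,0,-1.35],1],[[-48,-15.7,0],[0,0,-1.35],1],[[-48,-15.7,0],[0,0,-1.35],1]]' 40
python3 -c "
from h import *
delta([.570,.208,.2],eul([180,0,-120]))"
```

```text
time_s: 0.78
tcp_pos: [0.3836, 0.3409, 0.231]
tool_rot: [180.0, -0.0, -149.3]
contact_force: [1.4, -0.3, 0.4]
gripper_width: 0.0854
grip_force: 0.0
shift cm [ -9.23 -20.95   3.1 ] turn [ 0.    -0.    -0.511] t 0.775
```

```bash
python3 -m crank '[[[-9.2,-21,3],[0,0,-0.51],1],[[-9.2,-21,3],[0,0,-0.51],1],[[-9.2,-21,3],[0,0,-0.51],1],[[-9.2,-21,3],[0,0,-0.51],1],[[-9.2,-21,3],[0,0,-0.51],1]]'
cat > kn.py <<'E'
from h import *
s=ctrl.read_state();P=pose("wrist",s);p,d=camera("wrist");np.savez("w1.npz",p=p,d=d)
hsv=cv2.cvtColor(p,cv2.COLOR_RGB2HSV)
vv,uu=np.mgrid[0:384,0:512];uv=np.c_[uu.ravel(),vv.ravel()];X=bydepth("wrist",uv,P,d.ravel()).reshape(384,512,3)
m=((abs(X[...,2]-.07)<.008)&(np.hypot(X[...,0]-.57,X[...,1]-.208)<.05)&(d>0)).astype(np.uint8)
m=cv2.morphologyEx(m,cv2.MORPH_OPEN,np.ones((3,3)))
k=max(cv2.findContours(m,0,1)[0],key=cv2.contourArea)[:,0].astype(float)
W=onz("wrist",k,P,.07)[:,:2];rc=cv2.minAreaRect((W*1000).astype(np.float32));print("grip top rect mm",rc, "hsv",hsv[m>0].mean(0))
cv2.imwrite("pics/w1.png",p[...,::-1])
E
python3 kn.py
```

```text
time_s: 1.4
tcp_pos: [0.5698, 0.2045, 0.1986]
tool_rot: [179.9, -0.2, -120.7]
contact_force: [-0.4, 0.9, -0.3]
gripper_width: 0.0852
grip_force: 0.0
grip top rect mm ((570.4388427734375, 208.16567993164062), (35.32449722290039, 35.35416030883789), 59.26506042480469) hsv [ 22.72366149 125.60679332 250.62751871]
```

View pics/w1.png

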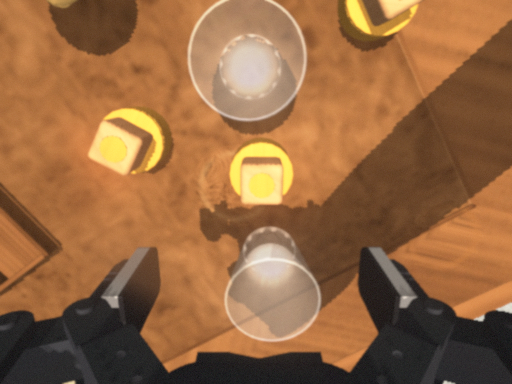

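The wrist view shows the knob at (262,180), clear for fingers closing along image x. The tumblers lie at (247,60) and (272,290). The tool yaw already matches the flats, so I descend.

```bash
python3 -m crank '[[[-0.35,0.14,5],[0,0,0],1],[[-0.35,0.14,9],[0,0,0],1],[[-0.35,0.14,9],[0,0,0],1]]'
python3 -c "
from h import *
delta([.5704,.2082,.036],eul([180,0,-120.7]))"
```

```text
time_s: 1.82
tcp_pos: [0.5641, 0.2116, 0.107]
tool_rot: [179.6, -0.4, -120.3]
contact_force: [-0.2, -0.7, 0.3]
gripper_width: 0.0854
grip_force: 0.0
shift cm [-0.07 -0.76  7.1 ] turn [ 0.007 -0.007  0.007] t 1.825
```

```bash
python3 -m crank '[[[-0.1,-0.7,0],[0,0,0.005],1],[[-0.1,-0.7,0],[0,0,0.005],1],[[-0.1,-0.7,0],[0,0,0.005],1]]'
python3 -c "
from h import *
for _ in range(1): delta([.5704,.2082,.036],eul([180,0,-120.7]))"
```

```text
time_s: 2.2
tcp_pos: [0.5766, 0.209, 0.1137]
tool_rot: [-179.8, 0.2, -120.7]
contact_force: [-0.8, 0.4, -0.6]
gripper_width: 0.0853
grip_force: 0.0
shift cm [0.4  0.52 7.77] turn [-0.003  0.003  0.   ] t 2.2
```

```bash
for i in 1 2 3; do python3 -m crank '[[[0,0,0],[0,0,0],1],[[0,0,0],[0,0,0],1]]' | sed -n 1,3p; done
```

```text
time_s: 2.45
tcp_pos: [0.5753, 0.2086, 0.1116]
tool_rot: [-180.0, 0.0, -120.7]
time_s: 2.7
tcp_pos: [0.5751, 0.2086, 0.1112]
tool_rot: [180.0, -0.0, -120.7]
time_s: 2.95
tcp_pos: [0.5752, 0.2086, 0.1113]
tool_rot: [180.0, -0.0, -120.7]
```

```bash
sed -i 's#pics/w1#pics/w2#' kn.py; python3 kn.py; python3 -c "
from h import *
delta([.5704,.2082,.036],eul([180,0,-120.7]))"
```

```text
grip top rect mm ((570.0697631835938, 207.69869995117188), (35.759559631347656, 35.223323822021484), 59.30640411376953) hsv [ 20.58596192 133.22250639 238.40238704]
shift cm [0.28 0.39 7.53] turn [ 0.    -0.     0.001] t 3.0
```

```bash
python3 -m crank '[[[0.33,0.4,2],[0,0,0],1],[[0.33,0.4,5],[0,0,0],1],[[0.33,0.4,7.5],[0,0,0],1],[[0.33,0.4,7.5],[0,0,0],1],[[0.33,0.4,7.5],[0,0,0],1]]'
python3 -m crank '[[[0,0,0],[0,0,0],-0.5],[[0,0,0],[0,0,0],-1],[[0,0,0],[0,0,0],-1],[[0,0,0],[0,0,0],-1]]' 80
```

```text
time_s: 3.62
tcp_pos: [0.5707, 0.208, 0.0374]
tool_rot: [-179.9, 0.1, -120.7]
contact_force: [-0.1, 0.2, 0.1]
gripper_width: 0.0854
grip_force: 0.0
time_s: 4.12
tcp_pos: [0.5708, 0.2081, 0.0374]
tool_rot: [-179.9, 0.1, -120.7]
contact_force: [-0.7, -0.2, 2.6]
gripper_width: 0.0354
grip_force: 80.6
```

```bash
python3 -m crank '[[[0,0,-2],[0,0,0],-1],[[0,0,-6],[0,0,0],-1],[[0,0,-11],[0,0,0],-1],[[0,0,-16],[0,0,0],-1],[[0,0,-20],[0,0,0],-1]]'
cat >> h.py <<'E'
def seatR(yaw,phi=0):  # tool frame for knob on the seat: z into slope, x down-slope, then phi about tool z (deg)
    return eul([0,0,yaw])*R.from_matrix(np.array([[-.8660,0,.5],[0,1,0],[-.5,0,-.8660]]))*R.from_euler('z',phi,degrees=True)
def nrm(yaw): return -seatR(yaw).as_matrix()[:,2]
E
python3 -c "
from h import *
print(seatR(12).as_matrix())
delta([.38,0.0,.25],eul([180,0,180]))
Rf=seatR(12);x=Rf.as_matrix()[:,0];v=np.array([.577,-.27,.094])+.13*nrm(12)-.04*x;print(v)
delta(v,Rf)"
```

```text
time_s: 4.75
tcp_pos: [0.5699, 0.2078, 0.2376]
tool_rot: [180.0, -0.0, -120.7]
contact_force: [0.8, 0.1, -2.2]
gripper_width: 0.0349
grip_force: 80.2
[[-0.84709446 -0.20791169  0.48908456]
 [-0.18005549  0.9781476   0.10395813]
 [-0.500011    0.         -0.86601905]]
shift cm [27.56  5.74 -1.24] turn [-0.    -0.     1.036] t 4.75
[ 0.54730279 -0.27631234  0.22658292]
shift cm [ 42.79 -22.75   1.11] turn [ 0.216 -0.493  0.807] t 4.75
```

```bash
python3 -m crank '[[[27.5,5.7,-1.2],[0,0,1.0],-1],[[27.5,5.7,-1.2],[0,0,1.0],-1],[[27.5,5.7,-1.2],[0,0,1.0],-1],[[27.5,5.7,-1.2],[0,0,1.0],-1],[[27.5,5.7,-1.2],[0,0,1.0],-1]]'
python3 -c "
from h import *
Rf=seatR(12);
delta([.40,-.20,.27],Rf)"
```

```text
time_s: 5.38
tcp_pos: [0.3783, -0.001, 0.2477]
tool_rot: [-180.0, -0.1, -174.8]
contact_force: [1.8, -0.2, -2.7]
gripper_width: 0.0353
grip_force: 80.4
shift cm [ -0.37 -20.01  -2.23] turn [-0.031 -0.525 -0.117] t 5.375
```

```bash
python3 -m crank '[[[-0.4,-20,-2.2],[-0.03,-0.52,-0.117],-1],[[-0.4,-20,-2.2],[-0.03,-0.52,-0.117],-1],[[-0.4,-20,-2.2],[-0.03,-0.52,-0.117],-1],[[-0.4,-20,-2.2],[-0.03,-0.52,-0.117],-1]]'
python3 -c "
from h import *
Rf=seatR(12);x=Rf.as_matrix()[:,0];v=np.array([.577,-.27,.094])+.13*nrm(12)-.04*x;print(v)
delta(v,Rf)"
```

```text
time_s: 5.88
tcp_pos: [0.4003, -0.2037, 0.2678]
tool_rot: [180.0, 29.7, -168.3]
contact_force: [0.8, 0.3, -2.4]
gripper_width: 0.0344
grip_force: 81.3
[ 0.54730279 -0.27631234  0.22658292]
shift cm [ -9.18 -10.09   9.98] turn [-0.003 -0.005 -0.004] t 5.875
```

```bash
python3 -m crank '[[[-9.2,-10.1,10],[0,0,0],-1],[[-9.2,-10.1,10],[0,0,0],-1],[[-9.2,-10.1,10],[0,0,0],-1],[[-9.2,-10.1,10],[0,0,0],-1],[[-9.2,-10.1,10],[0,0,0],-1]]'
python3 -m crank '[[[0,0,0],[0,0,0],-1],[[0,0,0],[0,0,0],-1]]'
cat > st.py <<'E'
from h import *
import sys
s=ctrl.read_state();P=pose("wrist",s);p,d=camera("wrist");np.savez("w3.npz",p=p,d=d,R=P[0],t=P[1]);print(s["tcp_pos"],s["tool_rot"],s["joints"].round(1))
cv2.imwrite(f"pics/{sys.argv[1]}.png",p[...,::-1])
E
python3 st.py w3
```

```text
time_s: 6.5
tcp_pos: [0.5516, -0.2682, 0.2279]
tool_rot: [179.9, 29.7, -167.6]
contact_force: [0.2, 0.2, -2.7]
gripper_width: 0.0348
grip_force: 81.0
time_s: 6.75
tcp_pos: [0.5522, -0.269, 0.2307]
tool_rot: [-179.8, 29.9, -167.5]
contact_force: [0.5, 0.6, -2.5]
gripper_width: 0.0352
grip_force: 81.0
[ 0.55216529 -0.26899316  0.23068617] [-179.81826374   29.87228088 -167.47923489] [-44.8  -6.3  -8.6  70.3  24.7 -53.5]
```

View pics/w3.png

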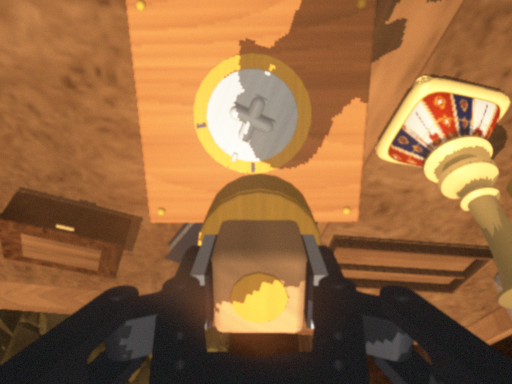

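The view shows the flange disc centred near (252,112) and the cross near (256,116), turned some 40° in the image. The knob is held straight below it in the image.

```bash
cat > sp.py <<'E'
from h import *
Z=np.load("w3.npz");p,d=Z["p"],Z["d"];P=(Z["R"],Z["t"])
vv,uu=np.mgrid[0:384,0:512];X=bydepth("wrist",np.c_[uu.ravel(),vv.ravel()],P,d.ravel()).reshape(384,512,3)
hsv=cv2.cvtColor(p,cv2.COLOR_RGB2HSV)
# flange: grey disc
g=((hsv[...,1]<70)&(np.hypot(uu-252,vv-112)<62)&(d>0))
# slope wood plane
w=(np.hypot(uu-252,vv-112)>66)&(vv<165)&(uu>155)&(uu<345)&(d>0);A=X[w]
for _ in range(5):
    c=A.mean(0);n=np.linalg.svd(A-c,full_matrices=False)[2][2];n*=np.sign(n[2]);e=(A-c)@n;A=A[abs(e)<2.5*e.std()+1e-4]
print("slope n",n,"tilt",np.degrees(np.arccos(n[2])),"yaw",np.degrees(np.arctan2(-n[1],-n[0])),"std",e.std())
h=(X-c)@n
print("flange h",np.percentile(h[g],[5,25,50,75,90,97,99.5]).round(4))
hf=np.percentile(h[g],40)
F=c+n*hf
k=max(cv2.findContours(g.astype(np.uint8),0,1)[0],key=cv2.contourArea);E=cv2.fitEllipse(cv2.convexHull(k));print("ell",E,"flange ctr",onplane("wrist",[E[0]],P,F,n).round(4))
top=(h>hf+.018)&(np.hypot(uu-254,vv-116)<40)
print(top.sum(), "top h",np.median(h[top])-hf)
T=X[top];ht=hf+.026
V=onplane("wrist",np.c_[uu[top],vv[top]],P,c+n*ht,n)
ctr=V.mean(0);print("cross ctr top",ctr,"-> seat",(ctr-.026*n).round(4))
# frame: tool-like axes with yaw
Rf=seatR(12).as_matrix();q=(V-ctr)@Rf[:,:2];bb=cv2.minAreaRect((q*1000).astype(np.float32));print("ctr bbox",bb)
a=np.arctan2(q[:,1],q[:,0]);r=np.hypot(q[:,0],q[:,1]);m=r>.008
print("tooth angle in tool(x->y) deg",np.degrees(np.angle(np.mean(np.exp(4j*a[m])))/4), "R",abs(np.mean(np.exp(4j*a[m]))),"rmax",np.percentile(r,99))
img=p.copy();img[top]=(255,0,0);cv2.imwrite("pics/spcrop.png",cv2.resize(np.hstack([p[50:190,170:330],img[50:190,170:330]]),(800,350))[...,::-1])
E
python3 sp.py
```

```text
slope n [-0.48789812 -0.11180824  0.86571031] tilt 30.036087580619945 yaw 12.907214307553417 std 0.0006913456800042475
flange h [0.0031 0.0038 0.0044 0.0052 0.0288 0.0302 0.031 ]
ell ((251.24281311035156, 115.19979095458984), (89.89606475830078, 94.09435272216797), 13.2081937789917) flange ctr [[ 0.5734 -0.2711  0.0932]]
1151 top h 0.025044590761934188
cross ctr top [ 0.56043398 -0.27346344  0.11560803] -> seat [ 0.5731 -0.2706  0.0931]
ctr bbox ((1.6392552852630615, 3.2845535278320312), (40.989261627197266, 43.849308013916016), 35.44832992553711)
tooth angle in tool(x->y) deg 23.710528566705566 R 0.534899021644807 rmax 0.019752280695287783
```

View pics/spcrop.png

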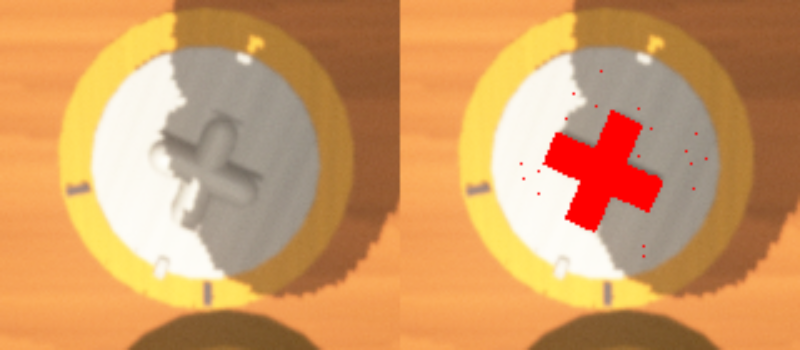

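```bash
cat > kt.py <<'E'
from h import *
import sys
Z=np.load("w3.npz");p,d=Z["p"],Z["d"];T=camera_model("wrist")["T_tool_cam"];P=(T[:3,:3],T[:3,3])
vv,uu=np.mgrid[0:384,0:512];X=bydepth("wrist",np.c_[uu.ravel(),vv.ravel()],P,d.ravel()).reshape(384,512,3)
m=((abs(X[...,2]+.0326)<.004)&(np.hypot(X[...,0],X[...,1])<.032)&(d>0)).astype(np.uint8)
m=cv2.morphologyEx(m,cv2.MORPH_OPEN,np.ones((5,5)))
k=max(cv2.findContours(m,0,1)[0],key=cv2.contourArea)[:,0].astype(float);W=onplane("wrist",k,P,[0,0,-.0326])
print("z med",np.median(X[...,2][m>0]),cv2.minAreaRect((W[:,:2]*1000).astype(np.float32)),W[:,0].min(),W[:,0].max(),W[:,1].min(),W[:,1].max())
A=X[m>0];c=A.mean(0);print("top normal in tool",np.linalg.svd(A-c,full_matrices=False)[2][2])
E
python3 kt.py; python3 -c "
from h import *
delta(np.array([.5732,-.2707,.0932])+.10*nrm(12.5),seatR(12.5,23.5))"
```

```text
z med -0.03246026455089923 ((0.3418426513671875, -0.0045070648193359375), (48.08975601196289, 35.54253387451172), 89.96578216552734) -0.01743759831164353 0.018118010231635145 -0.02405494362118496 0.02403504140355865
top normal in tool [ 0.02464257 -0.00299597 -0.99969184]
shift cm [ 5.12 -0.61  2.92] turn [-0.003 -0.002  0.411] t 6.8
```

```bash
python3 -m crank '[[[5.1,-0.6,0],[0,0,0.2],-1],[[5.1,-0.6,2.9],[0,0,0.41],-1],[[5.1,-0.6,2.9],[0,0,0.41],-1],[[5.1,-0.6,2.9],[0,0,0.41],-1],[[5.1,-0.6,2.9],[0,0,0.41],-1]]'
python3 -m crank '[[[0,0,0],[0,0,0],-1],[[0,0,0],[0,0,0],-1],[[0,0,0],[0,0,0],-1]]'
cat > go.py <<'E'
from h import *
import sys
delta(np.array([.5732,-.2707,.0932])+float(sys.argv[1])*nrm(12.5),seatR(12.5,23.5))
E
python3 go.py .10
```

```text
time_s: 7.42
tcp_pos: [0.5255, -0.2819, 0.1811]
tool_rot: [167.3, 27.3, 166.0]
contact_force: [0.2, 0.1, -2.4]
gripper_width: 0.0345
grip_force: 81.0
time_s: 7.8
tcp_pos: [0.5249, -0.2814, 0.1791]
tool_rot: [167.2, 27.2, 165.9]
contact_force: [0.5, 0.1, -3.5]
gripper_width: 0.0349
grip_force: 81.0
shift cm [ 0.01 -0.01 -0.08] turn [-0.003 -0.002  0.   ] t 7.8
```

```bash
python3 -m crank '[[[0,0,1.5],[0,0,0],-1],[[0,0,3],[0,0,0],-1],[[0,0,3],[0,0,0],-1],[[0,0,3],[0,0,0],-1],[[0,0,3],[0,0,0],-1]]'; python3 go.py .0374
python3 st.py w4; python3 kt.py
```

```text
time_s: 8.43
tcp_pos: [0.5396, -0.2784, 0.1535]
tool_rot: [167.2, 27.2, 165.9]
contact_force: [-1.3, -0.3, -2.3]
gripper_width: 0.0347
grip_force: 81.2
shift cm [0.04 0.02 3.21] turn [-0.003 -0.001  0.   ] t 8.425
[ 0.539627   -0.27843843  0.15351438] [167.22613383  27.21663197 165.89100757] [-46.7  -5.8 -16.9  62.4  25.2 -31.9]
z med -0.03250579056426897 ((0.26209449768066406, -0.4244823455810547), (48.08293151855469, 35.565486907958984), 89.97940826416016) -0.01752373355678094 0.01804882771333887 -0.02446915009210145 0.023613489351226532
top normal in tool [ 0.02511602  0.00159603 -0.99968327]
```

View pics/w4.png

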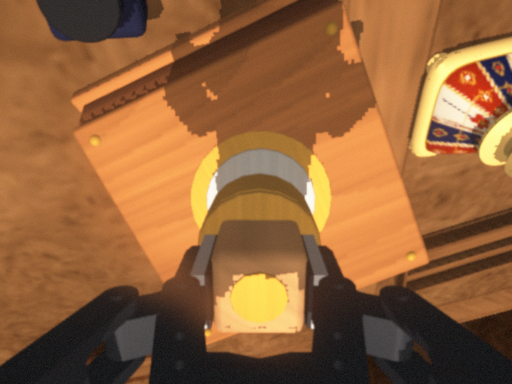

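The knob hangs centred over the flange, which shows evenly on both sides at (212,195) and (310,195). Now I push it on in steps.

```bash
python3 -m crank '[[[0,0,0.5],[0,0,0],-1],[[0,0,1],[0,0,0],-1],[[0,0,1.3],[0,0,0],-1],[[0,0,1.3],[0,0,0],-1]]'; python3 go.py .0374
```

```text
time_s: 8.98
tcp_pos: [0.5456, -0.2764, 0.141]
tool_rot: [167.2, 27.1, 165.9]
contact_force: [-0.6, 0.2, -3.0]
gripper_width: 0.035
grip_force: 81.2
shift cm [-0.07 -0.01  1.81] turn [-0.002 -0.003 -0.   ] t 8.975
```

```bash
python3 -m crank '[[[0,0,0.5],[0,0,0],-1],[[0,0,1],[0,0,0],-1],[[0,0,1.5],[0,0,0],-1],[[0,0,1.75],[0,0,0],-1],[[0,0,1.75],[0,0,0],-1]]'; python3 go.py .0374
```

```text
time_s: 9.6
tcp_pos: [0.5542, -0.2747, 0.1261]
tool_rot: [167.2, 27.1, 165.9]
contact_force: [0.2, -0.2, -2.0]
gripper_width: 0.0348
grip_force: 81.2
shift cm [-0.04 -0.    0.08] turn [-0.002 -0.003 -0.   ] t 9.6
```

```bash
python3 -m crank '[[[0,0,0.15],[0,0,0],-1],[[0,0,0.15],[0,0,0],-1],[[0,0,0.15],[0,0,0],-1]]'; python3 go.py .0374
```

```text
time_s: 9.98
tcp_pos: [0.5549, -0.2749, 0.1258]
tool_rot: [167.2, 27.2, 165.9]
contact_force: [-4.0, 0.3, 2.2]
gripper_width: 0.0349
grip_force: 81.6
shift cm [0.01 0.02 0.02] turn [-0.003 -0.002  0.   ] t 9.975
```

```bash
python3 -m crank '[[[0,0,0.15],[0,0,0],-1],[[0,0,0.15],[0,0,0],-1],[[0,0,0.15],[0,0,0],-1]]'; python3 go.py .0374
```

```text
time_s: 10.35
tcp_pos: [0.555, -0.2749, 0.1257]
tool_rot: [167.2, 27.2, 165.8]
contact_force: [-11.7, 1.0, 8.3]
gripper_width: 0.035
grip_force: 83.4
shift cm [0.02 0.02 0.01] turn [-0.003 -0.002 -0.   ] t 10.35
```

```bash
python3 -m crank '[[[0,0,0],[0,0,0.12],-1],[[0,0,0],[0,0,0.25],-1],[[0,0,0],[0,0,0.38],-1],[[0,0,0],[0,0,0.5],-1],[[0,0,0],[0,0,0.5],-1]]'; python3 go.py .0374; python3 -c "
from h import *
print(ctrl.read_state()['wrist_torque'])"
```

```text
time_s: 10.98
tcp_pos: [0.5551, -0.2748, 0.1258]
tool_rot: [155.7, 17.8, 136.4]
contact_force: [-10.9, 1.3, 6.7]
gripper_width: 0.0349
grip_force: 83.2
shift cm [ 0.02 -0.01  0.01] turn [-0.003 -0.001 -0.501] t 10.975
[0.59818413 1.72733475 0.49145565]
```

```bash
python3 -m crank '[[[0,0,0],[0,0,0.12],-1],[[0,0,0],[0,0,0.25],-1],[[0,0,0],[0,0,0.35],-1],[[0,0,0],[0,0,0.42],-1],[[0,0,0],[0,0,0.42],-1]]'; python3 go.py .0374; python3 -c "
from h import *
s=ctrl.read_state();print(eul(s['tool_rot']).inv().apply(s['wrist_torque']))"
```

```text
time_s: 11.6
tcp_pos: [0.555, -0.2745, 0.1257]
tool_rot: [150.9, 6.8, 114.4]
contact_force: [-11.8, 2.2, 8.3]
gripper_width: 0.0343
grip_force: 83.3
shift cm [-0.02 -0.02  0.01] turn [-0.003 -0.001 -0.922] t 11.6
[1.29648726 1.67234243 0.15002841]
```

```bash
for i in 1; do python3 -m crank '[[[0,0,0],[0,0,0.08],-1],[[0,0,0],[0,0,0.15],-1],[[0,0,0],[0,0,0.15],-1]]'; python3 go.py .0374; python3 -c "
from h import *
s=ctrl.read_state();print(eul(s['tool_rot']).inv().apply(s['wrist_torque']))"; done
```

```text
time_s: 11.98
tcp_pos: [0.5548, -0.2737, 0.1257]
tool_rot: [150.3, 2.6, 107.0]
contact_force: [-13.6, 3.5, 10.5]
gripper_width: 0.0346
grip_force: 83.5
shift cm [-0.1  -0.02  0.01] turn [-0.003 -0.002 -1.07 ] t 11.975
[ 1.67858249  1.84837985 -0.23013641]
```

```bash
for i in 1; do python3 -m crank '[[[0,0,0],[0,0,0.08],-1],[[0,0,0],[0,0,0.15],-1],[[0,0,0],[0,0,0.15],-1]]'; python3 go.py .0374; python3 -c "
from h import *
s=ctrl.read_state();print(eul(s['tool_rot']).inv().apply(s['wrist_torque']),s['joints'].round(1))"; done
```

```text
time_s: 12.35
tcp_pos: [0.5554, -0.2737, 0.1262]
tool_rot: [150.2, -1.4, 100.0]
contact_force: [-15.2, 4.1, 10.2]
gripper_width: 0.035
grip_force: 100.0
shift cm [-0.09 -0.09  0.02] turn [-3.000e-03 -1.000e-03 -1.211e+00] t 12.35
[ 2.17607591  1.59471888 -2.54097907] [-45.   -3.8 -18.2  58.4  24.8  39.2]
```

```bash
python3 -m crank '[[[0,0,0],[0,0,-0.04],-1],[[0,0,-0.1],[0,0,-0.04],-1],[[0,0,-0.1],[0,0,-0.04],0.2],[[0,0,-0.1],[0,0,-0.04],1],[[0,0,-0.1],[0,0,-0.04],1]]' 20; python3 -m crank '[[[0,0,0],[0,0,0],1],[[0,0,-2],[0,0,0],1],[[0,0,-6],[0,0,0],1],[[0,0,-10],[0,0,0],1],[[0,0,-11],[0,0,0],1]]';python3 -m crank '[[[0,0,0],[0,0,0],1],[[0,0,0],[0,0,0],1],[[0,0,0],[0,0,0],1]]'; python3 st.py w5
```

```text
time_s: 12.98
tcp_pos: [0.5556, -0.2751, 0.125]
tool_rot: [150.1, -0.4, 101.5]
contact_force: [0.5, -0.1, -0.2]
gripper_width: 0.0844
grip_force: 0.0
time_s: 13.6
tcp_pos: [0.5023, -0.2881, 0.2237]
tool_rot: [150.0, -0.2, 101.4]
contact_force: [0.5, -0.6, -0.1]
gripper_width: 0.0855
grip_force: 0.0
time_s: 13.98
tcp_pos: [0.5015, -0.2855, 0.218]
tool_rot: [150.3, -0.7, 101.5]
contact_force: [-0.1, 0.3, 0.4]
gripper_width: 0.0852
grip_force: 0.0
[ 0.50152672 -0.28546801  0.21803111] [150.26689213  -0.65199916 101.54079742] [-50.6  -9.5 -12.7  72.5  26.3  31.4]
```

View pics/w5.png

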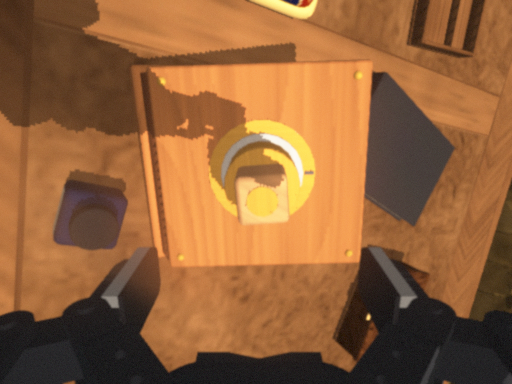

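The knob sits on the spindle with its flats square to the box; the ink bottle is untouched at (90,215). The pointer, expected on the image-lower side, is hidden, so I shift the camera that way and check.

```bash
python3 -m crank '[[[-5,0,-1],[0,0,0],1],[[-9,0,-1],[0,0,0],1],[[-9,0,-1],[0,0,0],1],[[-9,0,-1],[0,0,0],1],[[-9,0,-1],[0,0,0],1]]' | sed -n 2,4p;python3 -m crank '[[[0,0,0],[0,0,0],1],[[0,0,0],[0,0,0],1]]'>/dev/null; python3 st.py w6
python3 - <<'E'
from h import *
Z=np.load("w3.npz");p,d=Z["p"],Z["d"];P=(Z["R"],Z["t"])
seat=np.array([.5732,-.2707,.0932]);n=nrm(12.5)
vv,uu=np.mgrid[0:384,0:512];X=bydepth("wrist",np.c_[uu.ravel(),vv.ravel()],P,d.ravel()).reshape(384,512,3)
h=(X-seat)@n; lat=(X-seat)-h[...,None]*n
m=(h>.06)&(h<.08)&(np.linalg.norm(lat,axis=-1)<.04)&(d>0)
A=X[m];c=A.mean(0);nn=np.linalg.svd(A-c,full_matrices=False)[2][2];print("top h",np.median(h[m]),"ctr off",lat[m].mean(0).round(4),"tilt",np.degrees(np.arccos(abs(nn@n))))
f=(abs(h)<.004)&(np.linalg.norm(lat,axis=-1)<.036)&(np.linalg.norm(lat,axis=-1)>.031);print("flange h",np.median(h[f]))
u,v=proj("wrist",seat,P)[0].astype(int);print(u,v)
cv2.imwrite("pics/w6c.png",cv2.resize(p[max(0,v-80):v+100,u-120:u+120],(800,600*1),interpolation=2)[...,::-1])
E
```

```text
tcp_pos: [0.5149, -0.3745, 0.2281]
tool_rot: [150.2, -0.5, 101.6]
contact_force: [1.1, -0.5, -0.2]
[ 0.51488914 -0.37512302  0.22850695] [150.16242979  -0.44907313 101.53644925] [-55.5   1.9  -0.6  75.3  27.4  26. ]
top h 0.06994675908001899 ctr off [0.0006 0.0001 0.0004] tilt 0.43183218546184776
flange h -0.0001912875971084908
258 64
```

View pics/w6c.png

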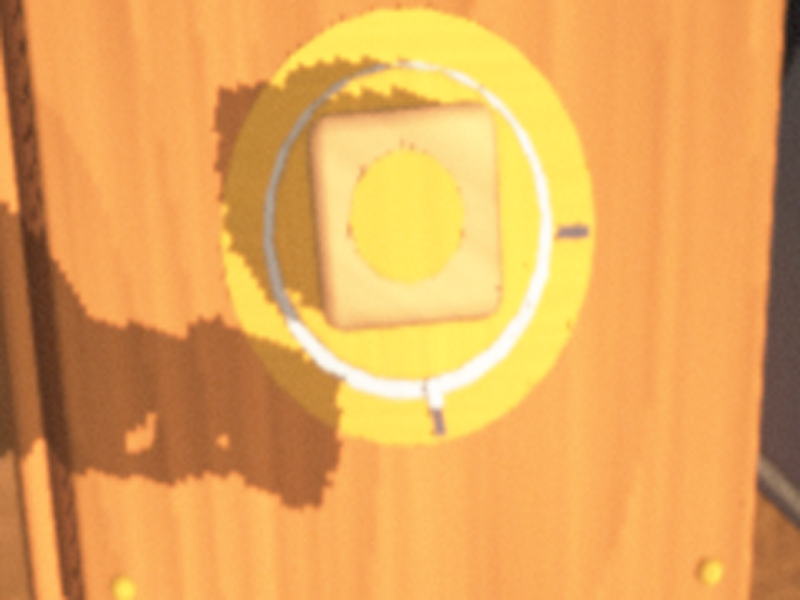

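The white pointer at (433,392) lines up with the lock tick at (438,420), so the spindle is at its stop. The knob is home: its top is 69.9 mm above the seat, tilted 0.4° and under 1 mm off centre. I hand in.

```bash
python3 -c "
from workcell import ctrl
print(ctrl.hand_in())"
```

```text
the job is handed in; nothing more can be done
None
```

The strongbox is locked and the job handed in: the knob is fully home on the spindle, turned clockwise to its stop and released. The tumblers, candlestick and ink bottle were left alone; the judge's verdict was not shown.

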